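Zero the colony counter and hold the magnifier over the dish

TASK

A colleague is about to count the colonies in the small open dish on the lit field of the colony counter: first turn the counter's tally pointer anticlockwise all the way back to its zero stop. Then take the hand magnifier by its handle, carry it over the tube rack and the other things in between, and hold it over the open dish, level and centred so that the whole dish lies under the lens, about a finger's width (15 mm) above the rim. Never touch the dish and do not knock anything else about; finish holding the magnifier still in the air there, do not put it down or let go.

Things in the scene. Friction and masses are not known exactly. Their poses are not given: they have to be found in the camera images.
- counter: colony counter, fixed to the bench: a low cream and grey case 210 (x) by 270 (y) mm, flat top 50 mm above the bench. Origin under its middle on the bench. On its top: a round lit white field (122 mm across, flush) centred at x 0, y +52 mm, and a white tally dial (84 mm across, flush) with the black pointer knob centred at x +10, y -82 mm. Other parts (count key, lamp rocker) rise at most 8 mm
- tally (a joint): angle of the tally pointer knob, rad: 0 at the zero stop, growing clockwise seen from above (the counting direction, up to 5.24). At 0 the pointer and the bar grip point along the counter's +x. To zero it, turn it anticlockwise until it meets the stop. It turns stiffly (0.03 N m) and stays where it is left
- tally_grip (a point): on the knob's axis, at the middle height of its bar grip, 68 mm above the bench. The bar is 36 mm long, 12 mm wide and 20 mm high (top 78 mm above the bench) and turns with the knob; this point's x axis runs along the bar to the pointer. Below the bar is a round skirt 38 mm across, 8 mm high
- dish: the small open culture dish, clear plastic, 60 mm across, 15 mm high, amber gel with pale colonies inside, 40 g, standing loose on the lit field. Origin at the centre of its underside, z up
- dish_rim (a point): centre of the dish's mouth, level with its rim (15 mm above the dish's origin, 65 mm above the bench)
- magnifier: hand magnifier lying flat on the bench, loose, about 170 g: round clear lens (76 mm) in a steel rim 84 mm across and 12 mm thick, and a straight black handle. Origin at the centre of the lens on its underside, z up through the lens. The handle runs along its -x from 62 to 160 mm from the origin, 22 mm wide (y), 19 mm high from the underside (z 0 to 19); good to grip from 70 to 120 mm from the origin; it is a little lens-heavy, so grip firmly
- tube_rack: white rack of capped tubes, loose, 200 (x) by 60 (y) mm, 106 mm high to the caps; origin under its middle. Leave it alone
- media_bottle: media bottle, loose, 68 mm across, 135 mm high; origin under its middle. Leave it alone
- dish_stack: stack of five closed larger dishes, loose, 91 mm across, 80 mm high; origin under its middle. Leave it alone
- spatula: long wooden-handled steel spatula lying flat, loose, 205 mm long (x from -108 to +97 mm), 8 mm high, origin under its length; it lies beside the magnifier. Leave it alone
- tip_box: pipette tip box, loose, 88 (x) by 128 (y) mm, 67 mm high; origin under its middle. Leave it alone
- tape_dispenser: black desk tape dispenser, loose, 190 (x) by 55 (y) mm, 96 mm high; origin under its middle. Leave it alone
- beaker: clear empty beaker, loose, 68 mm across, 90 mm high; origin under its middle. Leave it alone
Mind the look-alikes: they are no part of the job. There is more than one size of the magnifier; the one meant has the size given above.

How it is judged:
By the outcome, as a careful person would: the job done as asked, in the order asked, and still so for the second after the job is handed in, while the arm keeps its last pose, push and grip.
It also fails if it takes over 72 s, if anything falls off the work surface, if the arm or the gripper's body presses on something with over 40 N, if the wrist force passes 120 N, or if a joint passes its speed limit or range.

ROBOT

A 7-joint arm with a two-finger parallel gripper is mounted at the origin on the work surface. World frame = base frame: x ahead of the robot, y to its left, z up, the work surface at z = 0. Lengths are in m, angles in rad, forces in N, time in s.
With the tool pointing down it reaches from about 0.4 to 0.9 m from the base axis. Payload 5.5 kg.
Tool frame: the origin (TCP) lies midway between the tips of the shut fingers; the grasp point (between the pads) lies 19 mm behind it; y points along the fingers, z is the direction in which the jaws open and shut, and the axes are right-handed (so a half turn about y gives the same grasp; the last joint's range is limited). The gripper opens to 92 mm and grips with 3 to 60 N. Pads are 19 mm wide; open, the fingers measure 130 mm over their backs; the gripper's body (75 mm by 190 mm) begins 47 mm behind the grasp point.
Start: joints at [1.409, 0.501, -0.427, 1.55, 0.221, 1.138, -0.21], TCP at [0.268, -0.592, 0.227] pointing down, gripper open.
Joint ranges: [-2.88, 2.88], [-0.31, 2.03], [-1.54, 1.56], [0.2, 2.42], [-1.41, 4.55], [0.19, 2.02], [-2.57, 2.57]. Speed limits (rad/s): [2.57, 2.57, 3.14, 3.14, 3.14, 3.14, 3.14].

INTERFACE

Orientations are given as [roll, pitch, yaw] about the fixed x, y, z axes, in that order (R = Rz(yaw) Ry(pitch) Rx(roll)).
In Python, from cell import get_state, camera, sign_off gives the robot as it stands.
- The arm moves only by the tool carry_out, never from a script. Its arguments are lists of equal length, an entry for each row: "gripper": the opening, from 0 (shut) to 1 (fully open); "xyz": the shift along the world's x, y, z in mm, a list of three; "turn": the turn, a rotation vector about the world's x, y, z in degrees, a list of three. A call has 1 to 10 rows; each row shifts and turns the pose as measured when the row begins; what a row does not reach is not made up. A row lasts 1/10 s, in which the tool goes at most 50 mm and 8.59 degrees, less where a joint would pass 70% of its speed; a pose out of reach is approached as far as the arm can. A call is refused whole if a number of a shift passes 50 or a number of a turn 8.59, either way. A call with a gripper value outside its range is refused whole. The fingers move at their own pace and stop on an object; "newtons" is the grip in N (left out, the last holds). Time passes only in rows, so rows that do not move let the fingers close. It gives the time, the measured TCP pose, the force and the opening at its end, in the units of the state.
- get_state(): the state, without advancing time (a new reading comes with each control period).
- camera(name): name is "side" or "top" or "wrist"; returns a dict with "pixels" (420x560x3 uint8, red, green, blue), "intrinsics" (3x3 intrinsics, pixels), "dist" ([k1, k2, p1, p2, k3] as OpenCV has them; the pictures are not rectified), "pose" (4x4, takes a point from camera to world coordinates); the wrist camera has in their place "mount" (4x4, takes a point from camera to tool coordinates, whose origin is the TCP and whose axes are the tool frame's). Camera axes: x right, y down, z forward; pixel columns grow to the right and rows downward; lengths in m; the calibration is good to about 2 mm. A picture is of the moment at which its call begins: read the wrist's pose just before it. There is no depth.
- sign_off(): hands the job in, once; it reports no verdict.
The state is a dict: "time": time; "qpos": joint angles; "dq": joint speeds; "joint_torque": joint torques, N m; "ee_pos": TCP position; "orientation": TCP orientation; "contact_force": force on the tool from outside, world axes, zero at the start; "wrist_torque": the same for the moment, N m; "finger_gap": finger opening in m.
Only numpy, scipy, OpenCV 4.12 (cv2) and the standard library are available. Lean on these libraries where they do the work, as an engineer would, in place of code of your own. Each camera call takes 0.05 s, during which the arm holds its last target.

## Working session

There is one attempt and no reset: what is moved stays moved. The work goes in short steps, Python scripts to look and compute and a tool call to move; the robot and the scene stay as the last step left them, time stands still between calls to the robot, and variables do not carry over. Pictures are saved under pics/ and viewed, and the job is handed in when it is done.

Besides the shell and the picture viewer there is one more tool, called after "Emit:" by a JSON object that holds its "api" and its "payload". carry_out: Moves the arm, as the interface text tells. Its arguments: {"type":"object","properties":{"gripper":{"type":"array","items":{"type":"number"}},"xyz":{"type":"array","items":{"type":"array","items":{"type":"number"}}},"turn":{"type":"array","items":{"type":"array","items":{"type":"number"}}},"newtons":{"type":"number"}},"required":["gripper","xyz","turn"]}

```bash
mkdir -p pics; ls; cat > h.py <<'E'
import numpy as np, cv2, json
from cell import get_state, camera, sign_off
from scipy.spatial.transform import Rotation as R
def grab(n,f):
    s=get_state(); c=camera(n); cv2.imwrite(f,c["pixels"][:,:,::-1])
    c=dict(c)
    if "mount" in c:
        T=np.eye(4);T[:3,:3]=R.from_euler('xyz',s["orientation"]).as_matrix();T[:3,3]=s["ee_pos"]
        c["pose"]=T@np.array(c["mount"])
    np.save(f[:-4]+'.npy',c,allow_pickle=True); return c
def load(f): return np.load(f[:-4]+'.npy',allow_pickle=True).item()
def ray(c,uv):
    p=cv2.undistortPoints(np.array(uv,float).reshape(-1,1,2),np.array(c["intrinsics"],float),np.array(c["dist"],float)).reshape(-1,2)
    d=np.c_[p,np.ones(len(p))]; P=np.array(c["pose"]); return P[:3,3],d@P[:3,:3].T
def plane(c,uv,z):
    o,d=ray(c,uv); return o+d*((z-o[2])/d[:,2])[:,None]
def proj(c,X):
    P=np.linalg.inv(np.array(c["pose"])); r,_=cv2.Rodrigues(P[:3,:3])
    return cv2.projectPoints(np.array(X,float).reshape(-1,1,3),r,P[:3,3],np.array(c["intrinsics"],float),np.array(c["dist"],float))[0].reshape(-1,2)
E
python3 - <<'E'
from h import *
print(get_state())
for n in("top","side","wrist"):
    c=grab(n,f"pics/{n}0.png"); print(n,np.round(c["pose"],3).tolist(),np.round(c["intrinsics"],1).tolist())
E
```

```text
pics
{'time': 0.0, 'qpos': array([ 1.40918544,  0.50186884, -0.42674606,  1.5514722 ,  0.22078917,
        1.13829884, -0.21036316]), 'dq': array([-0.00093346,  0.00154492,  0.00025338,  0.00016945,  0.00055362,
        0.00129829, -0.00103543]), 'joint_torque': array([ 4.53502489e-04, -5.66588366e+01, -5.81645653e+00, -2.79113138e+01,
       -6.88606454e-02,  3.08397668e-02,  1.93298106e-04]), 'ee_pos': array([ 0.26753872, -0.5915992 ,  0.22565198]), 'orientation': array([-1.57279193e+00,  5.78128523e-05, -2.71682985e+00]), 'contact_force': array([ 0.09407326, -0.15396727,  0.42991753]), 'wrist_torque': array([ 0.05124336,  0.03221315, -0.01562677]), 'finger_gap': 0.09141086724012694}
top [[0.009, -0.979, 0.205, 0.347], [-1.0, -0.009, -0.001, 0.183], [0.003, -0.205, -0.979, 1.251], [0.0, 0.0, 0.0, 1.0]] [[428.7, 0.0, 277.5], [0.0, 428.7, 212.7], [0.0, 0.0, 1.0]]
side [[0.738, -0.419, 0.529, -0.456], [-0.675, -0.435, 0.596, -0.977], [-0.02, -0.797, -0.604, 1.247], [0.0, 0.0, 0.0, 1.0]] [[546.6, 0.0, 270.0], [0.0, 546.6, 202.7], [0.0, 0.0, 1.0]]
wrist [[0.413, -0.867, -0.278, 0.343], [-0.911, -0.393, -0.125, -0.559], [-0.001, 0.305, -0.952, 0.383], [0.0, 0.0, 0.0, 1.0]] [[320.5, 0.0, 272.2], [0.0, 320.5, 206.4], [0.0, 0.0, 1.0]]
```

View pics/top0.png

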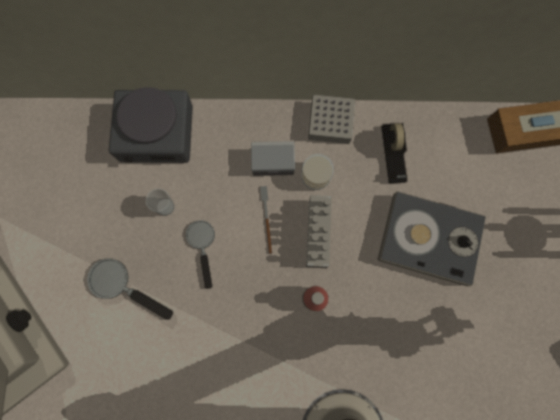

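View pics/side0.png

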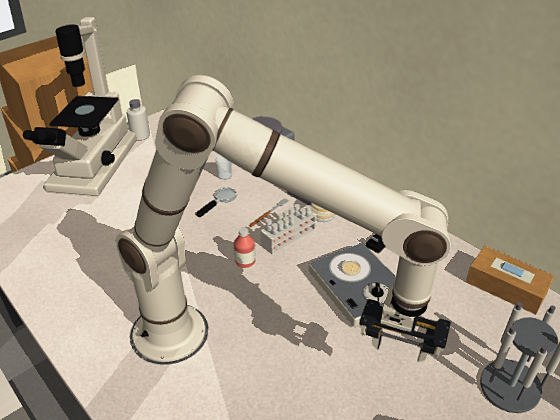

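View pics/wrist0.png

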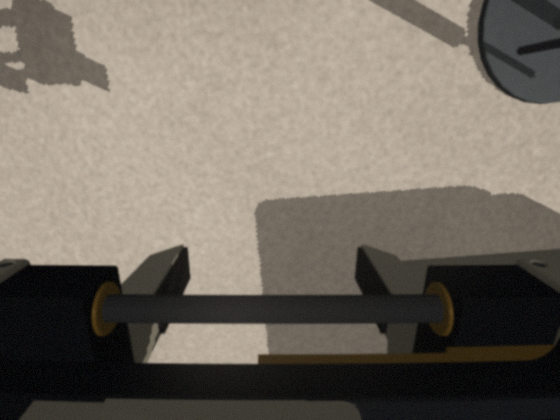

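Top view: candidate magnifiers are the one at (200,235) with its handle at (206,271), beside the spatula (265,220), and a bigger one at (108,279) with its handle at (151,304). The counter is at (432,238), with the dish at (420,234) and the knob at (463,241). The microscope's lookalike parts are not in play. I'll measure their sizes in enlarged crops.

```bash
python3 - <<'E'
from h import *
c=load("pics/top0.png"); im=cv2.imread("pics/top0.png")
a=cv2.resize(im[180:340,60:300],None,fx=3.3,fy=3.3,interpolation=cv2.INTER_CUBIC); a=cv2.convertScaleAbs(a,alpha=1.6)
b=cv2.resize(im[185:290,370:490],None,fx=5.5,fy=5.5,interpolation=cv2.INTER_CUBIC); b=cv2.convertScaleAbs(b,alpha=1.6)
cv2.imwrite("pics/mag_crop.png",a); cv2.imwrite("pics/cnt_crop.png",b)
for n,(p,q) in dict(small=((184,235),(216,235)),big=((87,279),(130,279))).items():
    P=plane(c,[p,q],0.01); print(n,P.round(3).tolist(),np.linalg.norm(P[0]-P[1]))
E
```

```text
small [[0.538, 0.454, 0.01], [0.538, 0.361, 0.01]] 0.0937104160481281
big [[0.407, 0.727, 0.01], [0.408, 0.603, 0.01]] 0.12408093670777276
```

View pics/mag_crop.png

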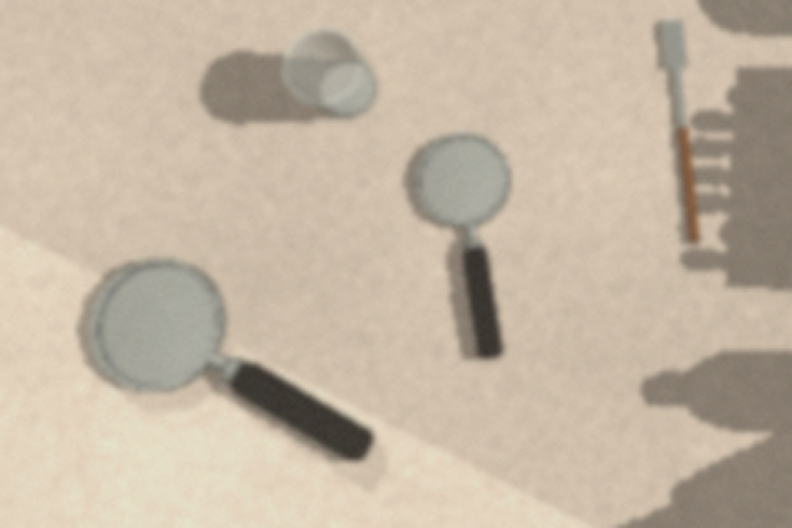

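View pics/cnt_crop.png

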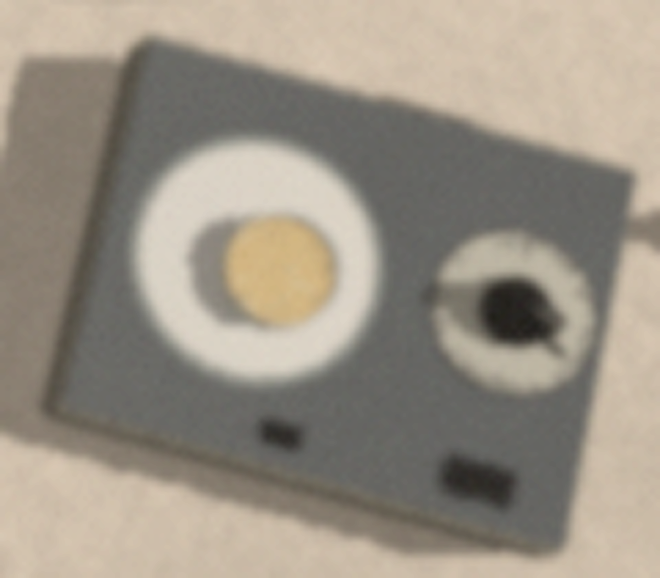

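```bash
python3 - <<'E'
from h import *
c=load("pics/top0.png"); im=cv2.imread("pics/top0.png").astype(int)
def ell(mask,box,z,name,hull=True):
    x0,y0,x1,y1=box; m=np.zeros(mask.shape,np.uint8); m[y0:y1,x0:x1]=mask[y0:y1,x0:x1]
    cs,_=cv2.findContours(m,cv2.RETR_EXTERNAL,cv2.CHAIN_APPROX_NONE)
    k=max(cs,key=cv2.contourArea); k=cv2.convexHull(k)
    P=plane(c,k.reshape(-1,2),z)[:,:2]
    (cx,cy),r=cv2.minEnclosingCircle(P.astype(np.float32)); e=cv2.fitEllipse((P*1000).astype(np.float32))
    print(name,"circ",round(cx,4),round(cy,4),"d",round(2*r,4),"ell",np.round(e[0],1),np.round(e[1],1)); return np.array(e[0])/1000
b,g,r=im[:,:,0],im[:,:,1],im[:,:,2]
lum=im.mean(2)
f=ell((lum>105).astype(np.uint8),(385,205,445,258),.05,"field")
d=ell((lum>95).astype(np.uint8),(446,222,481,260),.05,"dial")
print(lum[238,395:480:3].round())
print(lum[235,180:220].round())
ell(((r-b)>40).astype(np.uint8),(405,220,435,250),.06,"dish gel")
v=f-d; rel=np.arctan2(134,-10); yaw=np.arctan2(v[1],v[0])-rel
print("dist",np.linalg.norm(v),"yaw",np.degrees(yaw))
# magnifier handle
hm=((lum<45)).astype(np.uint8); m=np.zeros_like(hm); m[250:295,195:220]=hm[250:295,195:220]
cs,_=cv2.findContours(m,cv2.RETR_EXTERNAL,cv2.CHAIN_APPROX_NONE);k=max(cs,key=cv2.contourArea).reshape(-1,2)
P=plane(c,k,.019)[:,:2]*1000; e=cv2.minAreaRect(P.astype(np.float32)); print("handle",e,len(k))
# lens: distance from local colour, ray
gx=((r-b)<12).astype(np.uint8); ell(gx,(180,215,220,252),.006,"lens")
for n,p in dict(spat0=(263,187),spat1=(270,251),rackc=(319,232),bottle=(317,298),stack=(317,170)).items(): print(n,plane(c,[p],.0)[0].round(3))
E
```

```text
field circ 0.5468 -0.2136 d 0.1235 ell [ 546.9 -213.6] [122.5 122.7]
dial circ 0.5202 -0.3451 d 0.08 ell [ 520.8 -345.1] [76.1 78.5]
[ 90. 128. 130. 122.  86.  81. 101. 110. 109. 111. 110. 104. 121. 131.
 110.  67.  64.  57.  58.  70.  70.  39.  22.  25.  35.  98. 109.  88.
  65.]
[119. 111.  95.  85.  79.  76.  79.  82.  92.  98.  99. 100. 100. 100.
 102. 102. 104. 103. 103. 101. 102. 103. 104. 104. 104. 104. 106. 105.
 107. 106. 105. 105. 100.  95.  97. 113. 122. 121. 122. 120.]
dish gel circ 0.5396 -0.2216 d 0.0506 ell [ 539.9 -221.8] [48.9 50.2]
dist 0.13406621477826583 yaw -15.485718058069885
handle ((432.0542297363281, 385.3868103027344), (90.209228515625, 16.879722595214844), 11.958296775817871) 68
lens circ 0.5361 0.4101 d 0.0928 ell [538.4 409.3] [82.3 91. ]
spat0 [0.688 0.226 0.   ]
spat1 [0.494 0.202 0.   ]
rackc [0.552 0.058 0.   ]
bottle [0.36  0.066 0.   ]
stack [0.743 0.062 0.   ]
```

```bash
python3 - <<'E'
from h import *
t=load("pics/top0.png");s=load("pics/side0.png");w=load("pics/wrist0.png")
for z in(0,.1,.2): print(z,plane(t,[(525,233)],z)[0].round(3),plane(s,[(530,335),(510,385)],z).round(3).tolist(),plane(w,[(545,40)],z)[0].round(3))
im=cv2.imread("pics/side0.png")[230:420,300:560]; cv2.imwrite("pics/side_crop.png",cv2.resize(im,None,fx=3,fy=3,interpolation=cv2.INTER_CUBIC))
E
```

```text
0 [ 0.554 -0.556  0.   ] [[0.753, -0.754, 0.0], [0.554, -0.798, 0.0]] [ 0.533 -0.805  0.   ]
0.1 [ 0.537 -0.497  0.1  ] [[0.656, -0.772, 0.1], [0.473, -0.813, 0.1]] [ 0.483 -0.741  0.1  ]
0.2 [ 0.521 -0.438  0.2  ] [[0.559, -0.79, 0.2], [0.392, -0.827, 0.2]] [ 0.434 -0.676  0.2  ]
```

View pics/side_crop.png

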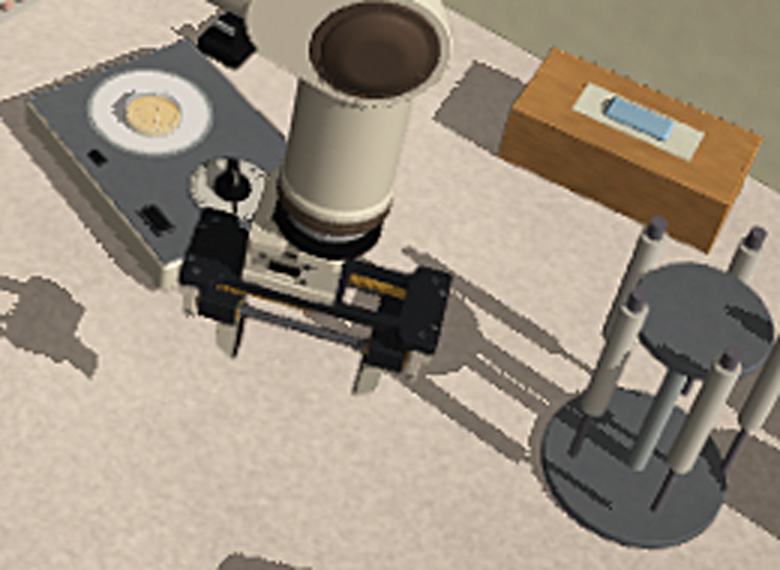

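Emit:
{"api": "carry_out", "payload": {"gripper": [1,1,1,1,1,1,1,1], "xyz": [[26,30,5],[26,30,5],[26,30,5],[26,30,5],[26,30,5],[26,30,5],[26,30,5],[0,0,0]], "turn": [[0,0,0],[0,0,0],[0,0,0],[0,0,0],[0,0,0],[0,0,0],[0,0,0],[0,0,0]]}}

```text
time: 0.95
ee_pos: [0.4504, -0.3726, 0.2588]
orientation: [-1.578, -0.001, -2.723]
contact_force: [0.5, -0.5, 0.1]
finger_gap: 0.0919
```

```bash
python3 - <<'E'
from h import *
c=grab("wrist","pics/w1.png"); s=get_state(); print(s["time"],s["ee_pos"],s["orientation"],s["qpos"].round(2))
print(proj(c,[[.5205,-.345,.05],[.5205,-.345,.078],[.54,-.2215,.065]]))
E
```

```text
1.0 [ 0.44793873 -0.3753696   0.25821851] [-1.57743726 -0.00357718 -2.7262499 ] [ 1.07  0.37 -0.53  1.68  0.2   1.15 -0.67]
[[275.23177318 110.69269251]
 [275.30236738 111.26594149]
 [170.39170269  40.79491795]]
```

View pics/w1.png

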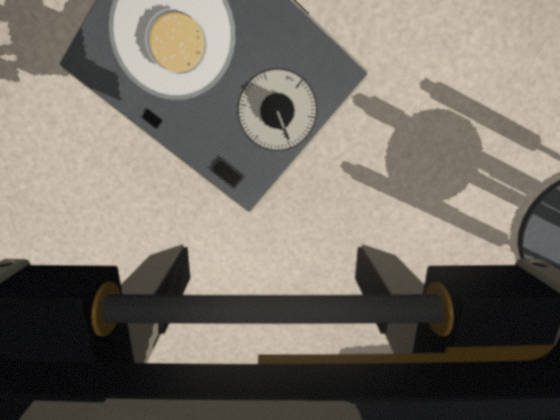

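```bash
python3 - <<'E'
from h import *
im=cv2.imread("pics/w1.png"); a=im[60:160,225:330]; a=cv2.convertScaleAbs(cv2.resize(a,None,fx=5.5,fy=5.5,interpolation=cv2.INTER_CUBIC),alpha=1.6,beta=20)
cv2.imwrite("pics/w1k.png",a)
E
```

```text
(no output)
```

View pics/w1k.png

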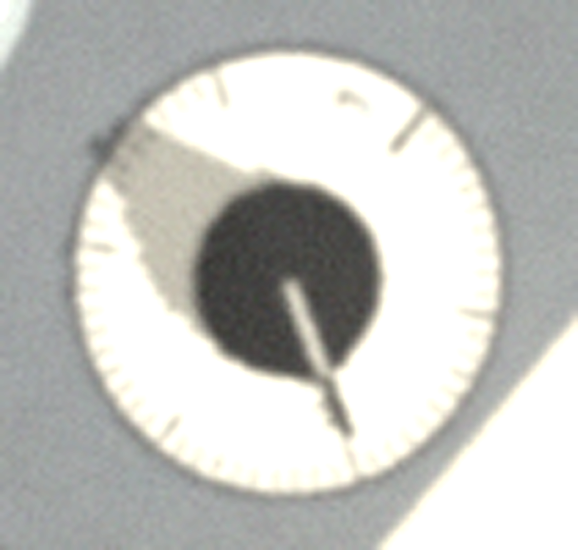

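```bash
python3 - <<'E'
from h import *
c=load("pics/w1.png")
px=lambda p:(225+p[0]/5.5,60+p[1]/5.5)
P=plane(c,[px((288,282)),px((326,372))],.078); print(P,np.linalg.norm(P[1]-P[0]),np.degrees(np.arctan2(*(P[1]-P[0])[1::-1])))
k=np.array([.5205,-.345]); 
for q,z in(((350,432),.055),((412,125),.05)):
    Q=plane(c,[px(q)],z)[0,:2]-k; print(np.linalg.norm(Q),np.degrees(np.arctan2(Q[1],Q[0])))
# dial/dish in wrist
im=cv2.imread("pics/w1.png").astype(int)
m=((im[:,:,2]-im[:,:,0])>45).astype(np.uint8); m[:, :140]=0;m[:,210:]=0;m[90:]=0
k2=max(cv2.findContours(m,0,1)[0],key=cv2.contourArea).reshape(-1,2)
for z in(.056,.06,.065): print(z,cv2.minEnclosingCircle(plane(c,k2,z)[:,:2].astype(np.float32)))
m=(im.mean(2)>110).astype(np.uint8); m[:60]=0;m[155:]=0;m[:,:235]=0;m[:,325:]=0
k2=max(cv2.findContours(m,0,1)[0],key=cv2.contourArea).reshape(-1,2)
print("dial",cv2.minEnclosingCircle(plane(c,k2,.05)[:,:2].astype(np.float32)))
E
```

```text
[[ 0.52134414 -0.34691047  0.078     ]
 [ 0.50945776 -0.36005709  0.078     ]] 0.017723419417685335 -132.1179910438705
0.03317013037588627 -129.25875967874427
0.039129477214941 -18.336677485431423
0.056 ((0.5415152311325073, -0.22440895438194275), 0.02830776572227478)
0.06 ((0.5413514971733093, -0.2257070541381836), 0.027994124218821526)
0.065 ((0.5411468744277954, -0.22732967138290405), 0.027602069079875946)
dial ((0.521527886390686, -0.3467022180557251), 0.042403776198625565)
```

The chosen magnifier is the 84 mm one at (200,235). The big one is 124 mm, so it's ruled out. The knob is at (0.521,-0.346) with the bar at -131° world; zero is at -15.5°. I'll pre-turn clockwise so that the last joint has room for the anticlockwise turn.

Emit:
{"api": "carry_out", "payload": {"gripper": [0.6,0.6,0.6,0.6,0.6,0.6,0.6,0.6,0.6,0.6], "xyz": [[7,3,-3],[7,3,-3],[7,3,-3],[7,3,-3],[7,3,-3],[7,3,-3],[7,3,-3],[7,3,-3],[7,3,-3],[7,2,-3]], "turn": [[0,0,-8.5],[0,0,-8.5],[0,0,-8.5],[0,0,-8.5],[0,0,-8.5],[0,0,-8.5],[0,0,-8.5],[0,0,-8.5],[0,0,-8.5],[0,0,-8.5]]}}

```text
time: 2.0
ee_pos: [0.5072, -0.359, 0.222]
orientation: [-1.57, -0.013, 2.051]
contact_force: [-0.0, 0.1, -0.7]
finger_gap: 0.055
```

Emit:
{"api": "carry_out", "payload": {"gripper": [0.6,0.6,0.6,0.6,0.6,0.6,0.6,0.6,0.6], "xyz": [[0,0,-3],[0,0,-3],[0,0,-3],[0,0,-3],[0,0,-3],[0,0,-3],[0,0,-3],[0,0,0],[0,0,0]], "turn": [[0,0,-8.5],[0,0,-8.5],[0,0,-8.5],[0,0,-8.5],[0,0,-8.5],[0,0,-8.5],[0,0,-8.5],[0,0,-8.5],[0,0,0]]}}

```text
time: 2.9
ee_pos: [0.4907, -0.3672, 0.1899]
orientation: [-1.54, -0.022, 1.062]
contact_force: [-0.3, -0.2, -0.8]
finger_gap: 0.0549
```

```bash
cat > st.py <<'E'
from h import *
s=get_state(); print("t",round(s["time"],2),"p",(s["ee_pos"]*1000).round(1),"q",s["qpos"].round(2),"F",s["contact_force"].round(1),"M",s["wrist_torque"].round(2),"gap",round(s["finger_gap"]*1000,1))
M=R.from_euler('xyz',s["orientation"]).as_matrix(); j=M[:,2]; print("jaw angle",np.degrees(np.arctan2(j[1],j[0])).round(1),"approach",M[:,1].round(3))
# turn (rotvec deg, world) to make approach straight down keeping jaw heading
y=M[:,1]; ax=np.cross(y,[0,0,-1]); print("level fix",np.degrees(ax).round(2), "jaw z tilt",np.degrees(np.arcsin(j[2])).round(2))
E
python3 st.py
```

```text
t 2.9 p [ 490.7 -367.2  189.9] q [-0.06  0.65  0.98  1.69 -0.59  1.17 -2.56] F [-0.3 -0.2 -0.8] M [ 0.14 -0.05  0.03] gap 54.9
jaw angle 150.9 approach [-0.017  0.034 -0.999]
level fix [-1.96 -0.95 -0.  ] jaw z tilt 1.78
```

The wrist sign was the other way (q7 is near its limit), so I'll turn back and take the other half-turn grasp.

Emit:
{"api": "carry_out", "payload": {"gripper": [0.6,0.6,0.6,0.6,0.6,0.6,0.6,0.6,0.6,0.6], "xyz": [[3,2,0],[3,2,0],[3,2,0],[3,2,0],[3,2,0],[3,2,0],[3,2,0],[3,2,0],[3,2,0],[3,2,0]], "turn": [[0,0,8.5],[0,0,8.5],[0,0,8.5],[0,0,8.5],[0,0,8.5],[0,0,8.5],[0,0,8.5],[0,0,8.5],[0,0,8.5],[0,0,8.5]]}}

```text
time: 3.9
ee_pos: [0.5182, -0.351, 0.1896]
orientation: [-1.538, -0.015, 2.57]
contact_force: [-0.2, -0.1, -0.1]
finger_gap: 0.0555
```

Emit:
{"api": "carry_out", "payload": {"gripper": [0.6,0.6,0.6,0.6,0.6,0.6,0.6,0.6,0.6,0.6], "xyz": [[0,0,0],[0,0,0],[0,0,0],[0,0,0],[0,0,0],[0,0,0],[0,0,0],[0,0,0],[0,0,0],[0,0,0]], "turn": [[0,0,8.5],[0,0,8.5],[0,0,8.5],[0,0,8.5],[0,0,8.5],[0,0,8.5],[0,0,8.5],[0,0,8.5],[0,0,8.5],[0,0,0]]}}

```text
time: 4.9
ee_pos: [0.5213, -0.3564, 0.2007]
orientation: [-1.522, -0.001, -2.359]
contact_force: [0.1, -0.5, 0.1]
finger_gap: 0.0553
```

```bash
python3 st.py
```

```text
t 4.9 p [ 521.3 -356.4  200.7] q [ 0.32  0.44  0.31  1.69 -0.14  0.98 -0.12] F [ 0.1 -0.5  0.1] M [0.02 0.03 0.06] gap 55.3
jaw angle -45.2 approach [ 0.034 -0.035 -0.999]
level fix [2.03 1.94 0.  ] jaw z tilt 2.8
```

Emit:
{"api": "carry_out", "payload": {"gripper": [0.5,0.5,0.5,0.5,0.5], "xyz": [[0,10,-20],[0,0,-20],[0,0,-20],[0,0,-10],[0,0,0]], "turn": [[2,1.9,4.2],[0,0,0],[0,0,0],[0,0,0],[0,0,0]]}}

```text
time: 5.4
ee_pos: [0.5236, -0.3491, 0.1346]
orientation: [-1.558, 0.006, -2.291]
contact_force: [-0.3, 0.4, 1.0]
finger_gap: 0.0461
```

```bash
python3 st.py; python3 - <<'E'
from h import *
grab("side","pics/s2.png");c=grab("wrist","pics/w2.png")
im=cv2.imread("pics/s2.png")[190:340,300:480]; cv2.imwrite("pics/s2c.png",cv2.resize(im,None,fx=4,fy=4,interpolation=cv2.INTER_CUBIC))
E
```

```text
t 5.4 p [ 523.6 -349.1  134.6] q [ 0.34  0.53  0.27  1.72 -0.18  0.91 -0.03] F [-0.3  0.4  1. ] M [ 0.03  0.02 -0.02] gap 46.1
jaw angle -41.3 approach [ 0.013 -0.004 -1.   ]
level fix [0.22 0.76 0.  ] jaw z tilt 0.71
```

View pics/s2c.png

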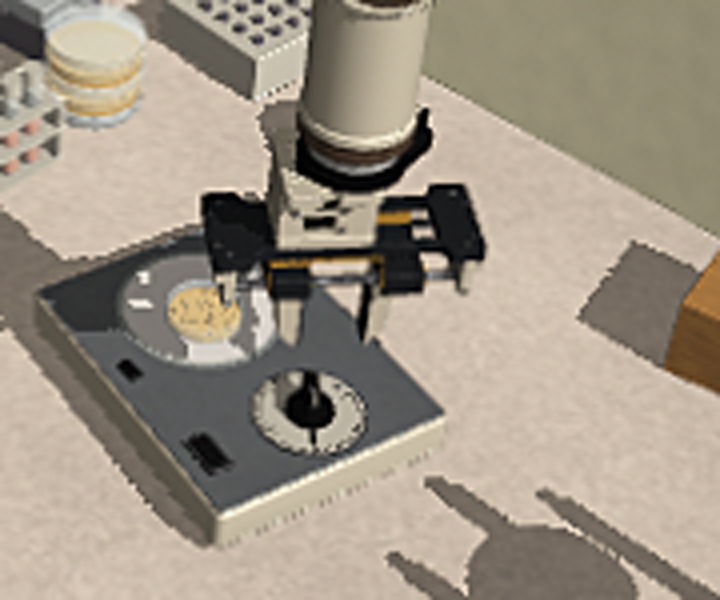

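View pics/w2.png

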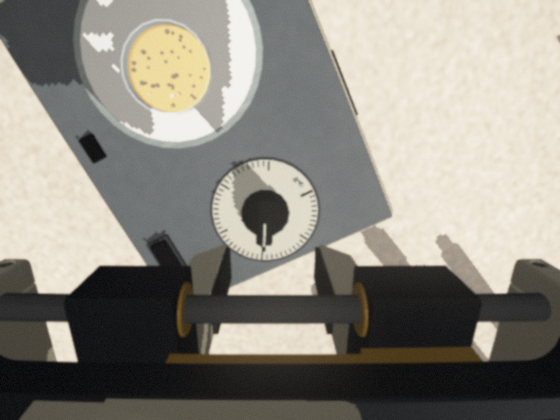

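```bash
python3 - <<'E'
from h import *
c=load("pics/w2.png"); im=cv2.imread("pics/w2.png")
print(proj(c,[[.521,-.346,.078],[.521,-.346,.05]]))
a=cv2.resize(im[150:270,205:325],None,fx=5,fy=5,interpolation=cv2.INTER_CUBIC); cv2.imwrite("pics/w2k.png",a)
g=im.astype(int).mean(2); m=(g>130).astype(np.uint8); m[:150]=0;m[265:]=0;m[:,:208]=0;m[:,322:]=0
k=max(cv2.findContours(m,0,1)[0],key=cv2.contourArea).reshape(-1,2); print(cv2.minEnclosingCircle(plane(c,k,.05)[:,:2].astype(np.float32)))
m=(cv2.cvtColor(im,cv2.COLOR_BGR2HSV)); m=((m[:,:,1]>70)&(m[:,:,0]>10)&(m[:,:,0]<35)).astype(np.uint8); m[150:]=0
k=max(cv2.findContours(m,0,1)[0],key=cv2.contourArea).reshape(-1,2)
for z in(.052,.056,.06):print("gel",z,cv2.minEnclosingCircle(plane(c,k,z)[:,:2].astype(np.float32)))
E
```

```text
[[263.51354932 223.72908014]
 [263.93507258 211.410512  ]]
((0.521369993686676, -0.34681230783462524), 0.04262947291135788)
gel 0.052 ((0.5407682061195374, -0.2230316400527954), 0.02867274172604084)
gel 0.056 ((0.5413604974746704, -0.22410517930984497), 0.028198130428791046)
gel 0.06 ((0.5419528484344482, -0.22517874836921692), 0.02772354707121849)
```

View pics/w2k.png

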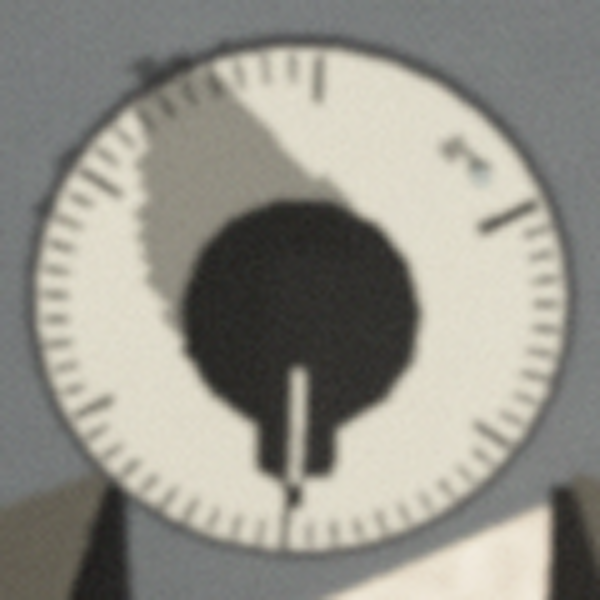

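Emit:
{"api": "carry_out", "payload": {"gripper": [0.5,0.5,0.5,0.5,0.5], "xyz": [[-2,2.5,-20],[0,0,-20],[0,0,-20],[0,0,0],[0,0,0]], "turn": [[0.2,0.8,0],[0,0,0],[0,0,0],[0,0,0],[0,0,0]]}}

```text
time: 6.0
ee_pos: [0.5253, -0.348, 0.0769]
orientation: [-1.563, 0.0, -2.291]
contact_force: [-1.1, -1.1, 0.7]
finger_gap: 0.046
```

```bash
python3 st.py
```

```text
t 6.0 p [ 525.3 -348.    76.9] q [ 0.35  0.61  0.26  1.74 -0.2   0.81 -0.02] F [-1.1 -1.1  0.7] M [-0.02 -0.05  0.02] gap 46.0
jaw angle -41.2 approach [ 0.006 -0.005 -1.   ]
level fix [0.29 0.34 0.  ] jaw z tilt 0.45
```

Emit:
{"api": "carry_out", "payload": {"gripper": [0.5,0.5,0.5,0.5], "xyz": [[-4,1.5,-9],[0,0,-5],[0,0,0],[0,0,0]], "turn": [[0.3,0.3,-0.5],[0,0,0],[0,0,0],[0,0,0]]}}

```text
time: 6.4
ee_pos: [0.5223, -0.3471, 0.0642]
orientation: [-1.568, 0.001, -2.3]
contact_force: [-0.2, -0.2, -0.1]
finger_gap: 0.0459
```

```bash
python3 st.py
```

```text
t 6.4 p [ 522.3 -347.1   64.2] q [ 0.36  0.63  0.25  1.75 -0.21  0.79 -0.02] F [-0.2 -0.2 -0.1] M [ 0.02 -0.02 -0.  ] gap 45.9
jaw angle -41.8 approach [ 0.003 -0.001 -1.   ]
level fix [0.06 0.18 0.  ] jaw z tilt 0.17
```

Now close gently.

Emit:
{"api": "carry_out", "payload": {"gripper": [0,0,0,0,0,0], "xyz": [[-1,0,-2],[0,0,0],[0,0,0],[0,0,0],[0,0,0],[0,0,0]], "turn": [[0,0,0],[0,0,0],[0,0,0],[0,0,0],[0,0,0],[0,0,0]], "newtons": 15}}

```text
time: 7.0
ee_pos: [0.5202, -0.3465, 0.0629]
orientation: [-1.57, 0.001, -2.3]
contact_force: [1.2, -1.2, -2.0]
finger_gap: 0.0117
```

```bash
python3 st.py
```

```text
t 7.0 p [ 520.2 -346.5   62.9] q [ 0.36  0.63  0.25  1.75 -0.21  0.79 -0.02] F [ 1.2 -1.2 -2. ] M [-0.29 -0.39  0.01] gap 11.7
jaw angle -41.8 approach [ 0.001  0.001 -1.   ]
level fix [-0.03  0.09  0.  ] jaw z tilt 0.04
```

Emit:
{"api": "carry_out", "payload": {"gripper": [0,0,0,0,0,0,0], "xyz": [[0,0,0],[0,0,0],[0,0,0],[0,0,0],[0,0,0],[0,0,0],[0,0,0]], "turn": [[0,0,7],[0,0,7],[0,0,7],[0,0,7],[0,0,7],[0,0,7],[0,0,0]]}}

```text
time: 7.7
ee_pos: [0.5216, -0.347, 0.0629]
orientation: [-1.567, 0.0, -1.539]
contact_force: [-0.1, 0.6, 1.1]
finger_gap: 0.012
```

```bash
python3 st.py
```

```text
t 7.7 p [ 521.6 -347.    62.9] q [ 0.5   0.62  0.06  1.74 -0.06  0.78  0.62] F [-0.1  0.6  1.1] M [ 0.13  0.13 -0.01] gap 12.0
jaw angle 1.8 approach [ 0.004  0.    -1.   ]
level fix [-0.02  0.22  0.  ] jaw z tilt 0.22
```

Emit:
{"api": "carry_out", "payload": {"gripper": [0,0,0,0,0,0,0,0,0], "xyz": [[0,0,0],[0,0,0],[0,0,0],[0,0,0],[0,0,0],[0,0,0],[0,0,0],[0,0,0],[0,0,0]], "turn": [[0,0,7],[0,0,7],[0,0,7],[0,0,7],[0,0,7],[0,0,7],[0,0,7],[0,0,7],[0,0,0]]}}

```text
time: 8.6
ee_pos: [0.5231, -0.3461, 0.0629]
orientation: [-1.565, -0.0, -0.555]
contact_force: [-0.5, 0.1, 1.9]
finger_gap: 0.012
```

```bash
python3 st.py
```

```text
t 8.6 p [ 523.1 -346.1   62.9] q [ 0.68  0.63 -0.18  1.73  0.14  0.8   1.45] F [-0.5  0.1  1.9] M [0.12 0.01 0.04] gap 12.0
jaw angle 58.2 approach [ 0.003  0.005 -1.   ]
level fix [-0.29  0.19  0.  ] jaw z tilt 0.35
```

Emit:
{"api": "carry_out", "payload": {"gripper": [0,0,0,0,0], "xyz": [[-1,-0.5,0],[0,0,0],[0,0,0],[0,0,0],[0,0,0]], "turn": [[0,0,4],[0,0,4],[0,0,4],[0,0,3],[0,0,0]]}}

```text
time: 9.1
ee_pos: [0.5233, -0.3457, 0.0629]
orientation: [-1.563, -0.001, -0.313]
contact_force: [-0.2, 1.1, 0.8]
finger_gap: 0.012
```

```bash
python3 st.py
```

```text
t 9.1 p [ 523.3 -345.7   62.9] q [ 0.72  0.63 -0.24  1.73  0.19  0.8   1.66] F [-0.2  1.1  0.8] M [0.17 0.02 0.06] gap 12.0
jaw angle 72.1 approach [ 0.003  0.007 -1.   ]
level fix [-0.4   0.19  0.  ] jaw z tilt 0.44
```

Emit:
{"api": "carry_out", "payload": {"gripper": [0,0,0], "xyz": [[0,0,0],[0,0,0],[0,0,0]], "turn": [[0,0,2],[0,0,2],[0,0,0]]}}

```text
time: 9.4
ee_pos: [0.5233, -0.3456, 0.0629]
orientation: [-1.563, -0.001, -0.247]
contact_force: [-0.9, 0.6, 1.4]
finger_gap: 0.0121
```

```bash
python3 st.py
```

```text
t 9.4 p [ 523.3 -345.6   62.9] q [ 0.73  0.63 -0.26  1.73  0.2   0.81  1.71] F [-0.9  0.6  1.4] M [ 0.26 -0.   -0.33] gap 12.1
jaw angle 75.8 approach [ 0.003  0.007 -1.   ]
level fix [-0.42  0.16  0.  ] jaw z tilt 0.44
```

Emit:
{"api": "carry_out", "payload": {"gripper": [0,0,0], "xyz": [[0,0,0],[0,0,0],[0,0,0]], "turn": [[0,0,3],[0,0,2],[0,0,0]]}}

```text
time: 9.7
ee_pos: [0.5237, -0.3456, 0.0629]
orientation: [-1.562, -0.002, -0.162]
contact_force: [0.2, 1.7, 2.7]
finger_gap: 0.0131
```

```bash
python3 st.py
```

```text
t 9.7 p [ 523.7 -345.6   62.9] q [ 0.75  0.64 -0.28  1.73  0.22  0.81  1.78] F [0.2 1.7 2.7] M [ 0.3  -0.09 -0.4 ] gap 13.1
jaw angle 80.7 approach [ 0.003  0.008 -1.   ]
level fix [-0.46  0.18  0.  ] jaw z tilt 0.48
```

The stop is reached: torque is -0.4 N m and the pads are skewing on the bar. Open and lift.

Emit:
{"api": "carry_out", "payload": {"gripper": [0.4,0.4,0.4,0.4,0.4,0.4,0.4,0.4], "xyz": [[0,0,0],[0,0,0],[0,0,0],[0,0,0],[0,0,30],[0,0,40],[-10,0,50],[-30,0,0]], "turn": [[0,0,0],[0,0,0],[0,0,0],[0,0,0],[0,0,0],[0,0,0],[0,0,0],[0,0,0]]}}

```text
time: 10.5
ee_pos: [0.4851, -0.3441, 0.1844]
orientation: [-1.561, -0.001, -0.158]
contact_force: [0.3, -1.1, -0.4]
finger_gap: 0.0369
```

```bash
python3 st.py; python3 - <<'E'
from h import *
c=grab("wrist","pics/w3.png")
print(proj(c,[[.5213,-.3467,.078],[.54,-.224,.065]]))
E
```

```text
t 10.5 p [ 485.1 -344.1  184.4] q [ 0.82  0.43 -0.32  1.74  0.15  1.    1.87] F [ 0.3 -1.1 -0.4] M [ 0.06 -0.24  0.04] gap 36.9
jaw angle 80.9 approach [ 0.003  0.009 -1.   ]
level fix [-0.53  0.14  0.  ] jaw z tilt 0.54
[[276.16015425 242.91790933]
 [407.37521754 235.66187813]]
```

View pics/w3.png

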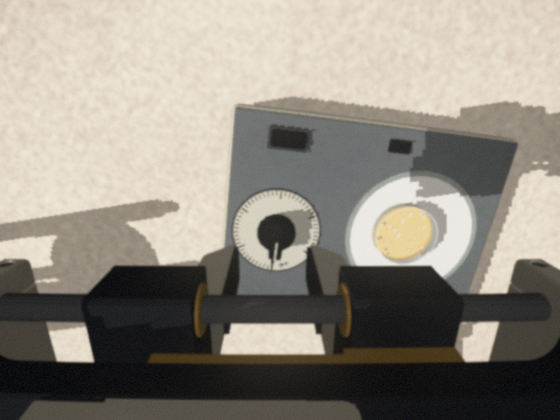

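```bash
python3 - <<'E'
from h import *
im=cv2.imread("pics/w3.png"); a=cv2.resize(im[180:280,225:330],None,fx=6,fy=6,interpolation=cv2.INTER_CUBIC); cv2.imwrite("pics/w3k.png",a)
E
```

```text
(no output)
```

View pics/w3k.png

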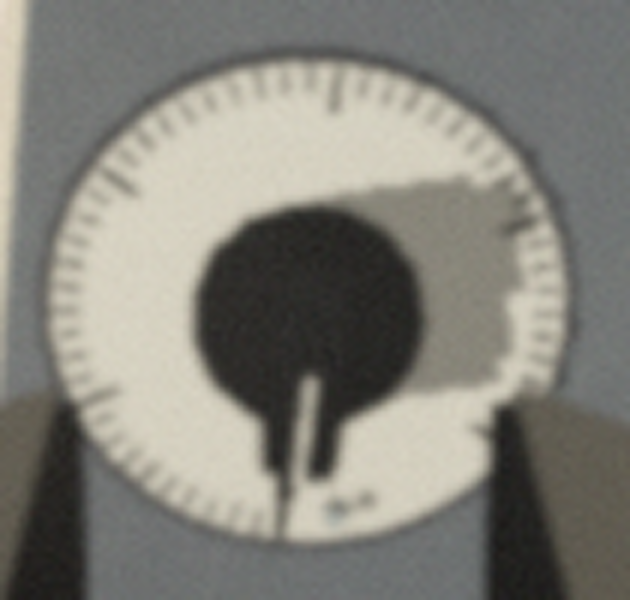

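```bash
python3 - <<'E'
from h import *
c=load("pics/w3.png"); px=lambda p:(225+p[0]/6,180+p[1]/6)
P=plane(c,[px((312,378)),px((297,477))],.078); d=P[1]-P[0]; print(P,np.hypot(*d[:2]),np.degrees(np.arctan2(d[1],d[0])))
Q=plane(c,[px((281,535))],.05)[0,:2]-[.5213,-.3467]; print(np.degrees(np.arctan2(Q[1],Q[0])),np.hypot(*Q))
im=cv2.imread("pics/w3.png")
m=(cv2.cvtColor(im,cv2.COLOR_BGR2HSV)); m=((m[:,:,1]>70)&(m[:,:,0]>10)&(m[:,:,0]<35)).astype(np.uint8); m[:180]=0;m[268:]=0;m[:,:350]=0
k=max(cv2.findContours(m,0,1)[0],key=cv2.contourArea).reshape(-1,2)
for z in(.052,.056,.06):print("gel",z,cv2.minEnclosingCircle(plane(c,k,z)[:,:2].astype(np.float32)))
E
```

```text
[[ 0.52150116 -0.34596889  0.078     ]
 [ 0.5373895  -0.35073261  0.078     ]] 0.01658711834087275 -16.69003059278074
-14.044218965274737 0.0420881347383403
gel 0.052 ((0.5447972416877747, -0.2214539647102356), 0.02816271409392357)
gel 0.056 ((0.5428304672241211, -0.22300837934017181), 0.027774689719080925)
gel 0.06 ((0.5408637523651123, -0.22456274926662445), 0.02738666906952858)
```

The tally is at zero: pointer -16.7°/-14° against an expected -15.5°, sitting on the heavy zero tick. Now on to the magnifier, travelling high.

Emit:
{"api": "carry_out", "payload": {"gripper": [0.6,0.6,0.6,0.6,0.6,0.6,0.6,0.6,0.6,0.6], "xyz": [[0,10,50],[0,40,40],[5,46,10],[5,46,0],[5,46,0],[5,46,0],[5,46,0],[5,46,0],[5,46,0],[5,46,0]], "turn": [[0,0,2],[0,0,2],[0,0,2],[0,0,2],[0,0,2],[0,0,2],[0,0,2],[0,0,2],[0,0,2],[0,0,2]]}}

```text
time: 11.55
ee_pos: [0.508, 0.0735, 0.2764]
orientation: [-1.569, 0.013, 0.175]
contact_force: [1.0, 0.6, -0.7]
finger_gap: 0.055
```

```bash
python3 st.py
```

```text
t 11.55 p [508.   73.5 276.4] q [ 0.35  0.23 -0.63  1.82  0.15  1.15  1.42] F [ 1.   0.6 -0.7] M [ 0.05 -0.18  0.05] gap 55.0
jaw angle 100.0 approach [-0.013 -0.    -1.   ]
level fix [ 0.   -0.76  0.  ] jaw z tilt 0.13
```

Emit:
{"api": "carry_out", "payload": {"gripper": [0.6,0.6,0.6,0.6,0.6,0.6,0.6,0.6,0.6], "xyz": [[8,46,0],[8,46,0],[8,46,0],[8,46,0],[8,46,0],[8,46,0],[8,40,-10],[0,0,-10],[0,0,0]], "turn": [[0,-0.8,0],[0,0,0],[0,0,0],[0,0,0],[0,0,0],[0,0,0],[0,0,0],[0,0,0],[0,0,0]]}}

```text
time: 12.45
ee_pos: [0.5604, 0.4082, 0.2512]
orientation: [-1.572, 0.003, 0.181]
contact_force: [0.6, -0.8, -0.2]
finger_gap: 0.0549
```

```bash
python3 st.py;  python3 - <<'E'
from h import *
c=grab("wrist","pics/w4.png")
print(proj(c,[[.5407,.4084,.012],[.432,.3853,.019]]))
E
```

```text
t 12.45 p [560.4 408.2 251.2] q [-0.25  0.61 -0.66  1.39  0.38  1.27  0.82] F [ 0.6 -0.8 -0.2] M [ 0.15 -0.11  0.06] gap 54.9
jaw angle 100.4 approach [-0.003 -0.002 -1.   ]
level fix [ 0.09 -0.17  0.  ] jaw z tilt -0.06
[[276.54805977 158.53780915]
 [274.22715101  60.93171179]]
```

View pics/w4.png

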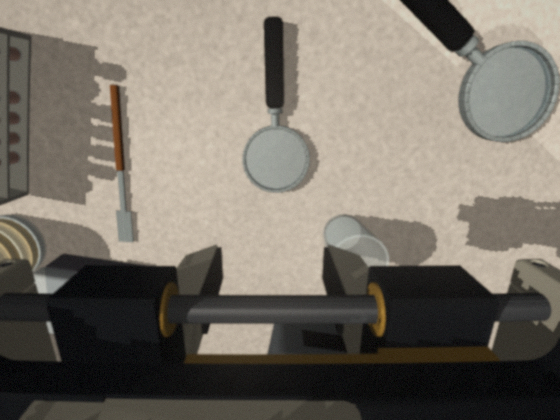

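```bash
python3 - <<'E'
from h import *
c=load("pics/w4.png"); im=cv2.imread("pics/w4.png"); i=im.astype(int); b,g,r=i[:,:,0],i[:,:,1],i[:,:,2]
m=(i.mean(2)<70).astype(np.uint8); m[:10]=0;m[115:]=0;m[:,:255]=0;m[:,295:]=0
k=max(cv2.findContours(m,0,1)[0],key=cv2.contourArea).reshape(-1,2); P=plane(c,k,.015)[:,:2].astype(np.float32)*1000
e=cv2.minAreaRect(P); print("handle",e)
v=cv2.fitLine(P,cv2.DIST_L2,0,.01,.01).ravel(); print(v, np.degrees(np.arctan2(v[1],v[0])))
m=((r-b)<15).astype(np.uint8); m[:124]=0;m[195:]=0;m[:,:238]=0;m[:,316:]=0
k=max(cv2.findContours(m,0,1)[0],key=cv2.contourArea).reshape(-1,2)
P=plane(c,k,.008)[:,:2].astype(np.float32); L=cv2.minEnclosingCircle(P); print("lens",L,cv2.boundingRect(k), cv2.fitEllipse(cv2.convexHull(P*1000)))
E
```

```text
handle ((434.18206787109375, 385.7359619140625), (95.34729766845703, 20.93372344970703), 11.805521011352539)
[9.7800958e-01 2.0855993e-01 4.3328619e+02 3.8535312e+02] 12.037973
lens ((0.5419910550117493, 0.4085068106651306), 0.043378423899412155) (243, 124, 68, 69) ((542.4281616210938, 408.3838195800781), (85.00484466552734, 85.28054809570312), 109.4287109375)
```

Emit:
{"api": "carry_out", "payload": {"gripper": [0.6,0.6,0.6,0.6,0.6,0.6,0.6,0.6], "xyz": [[-40,-7,-20],[-40,-7,-30],[-19,-3,-40],[0,0,-40],[0,0,-40],[0,0,-25],[0,0,0],[0,0,0]], "turn": [[0.1,-0.2,1.6],[0,0,0],[0,0,0],[0,0,0],[0,0,0],[0,0,0],[0,0,0],[0,0,0]]}}

```text
time: 13.3
ee_pos: [0.4657, 0.3777, 0.0591]
orientation: [-1.573, -0.015, 0.192]
contact_force: [0.4, 0.1, 1.6]
finger_gap: 0.0553
```

```bash
python3 st.py
```

```text
t 13.3 p [465.7 377.7  59.1] q [-0.29  0.66 -0.59  1.8   0.5   0.82  0.63] F [0.4 0.1 1.6] M [ 0.13 -0.11 -0.  ] gap 55.3
jaw angle 101.0 approach [ 0.015  0.    -1.   ]
level fix [-0.02  0.85  0.  ] jaw z tilt -0.14
```

Emit:
{"api": "carry_out", "payload": {"gripper": [0.6,0.6,0.6,0.6,0.6], "xyz": [[-5,13,-10],[0,0,-20],[0,0,-10],[0,0,0],[0,0,0]], "turn": [[0,0.9,1],[0,0,0],[0,0,0],[0,0,0],[0,0,0]]}}

```text
time: 13.8
ee_pos: [0.4655, 0.3961, 0.025]
orientation: [-1.564, -0.008, 0.209]
contact_force: [-0.3, -0.2, 1.4]
finger_gap: 0.055
```

```bash
python3 st.py;python3 - <<'E'
from h import *
c=grab("side","pics/s3.png")
im=cv2.imread("pics/s3.png")[120:260,170:320]; cv2.imwrite("pics/s3c.png",cv2.resize(im,None,fx=5,fy=4,interpolation=cv2.INTER_CUBIC))
E
```

```text
t 13.8 p [465.5 396.1  25. ] q [-0.33  0.73 -0.57  1.78  0.53  0.78  0.61] F [-0.3 -0.2  1.4] M [ 0.14 -0.15  0.02] gap 55.0
jaw angle 102.0 approach [ 0.007  0.009 -1.   ]
level fix [-0.5   0.39  0.  ] jaw z tilt 0.41
```

View pics/s3c.png

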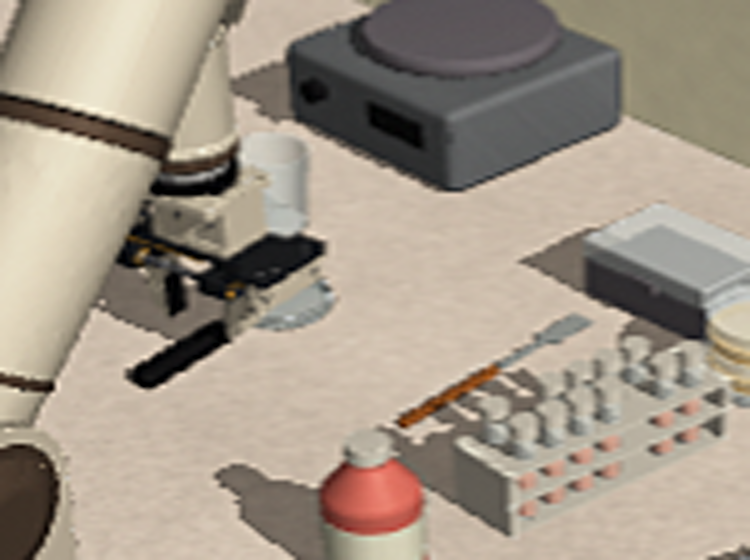

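Emit:
{"api": "carry_out", "payload": {"gripper": [0.6,0.6,0.6,0.6,0.6], "xyz": [[-4,-5,-8],[0,0,-5],[0,0,-3],[0,0,0],[0,0,0]], "turn": [[-0.5,0.4,0],[0,0,0],[0,0,0],[0,0,0],[0,0,0]]}}

```text
time: 14.35
ee_pos: [0.4619, 0.3913, 0.0094]
orientation: [-1.57, -0.001, 0.209]
contact_force: [0.8, 0.5, -0.3]
finger_gap: 0.0551
```

```bash
python3 st.py
```

```text
t 14.35 p [461.9 391.3   9.4] q [-0.34  0.75 -0.56  1.79  0.55  0.76  0.6 ] F [ 0.8  0.5 -0.3] M [ 0.12 -0.15  0.01] gap 55.1
jaw angle 102.0 approach [ 0.001  0.001 -1.   ]
level fix [-0.03  0.07  0.  ] jaw z tilt 0.02
```

Emit:
{"api": "carry_out", "payload": {"gripper": [0.6,0.6,0,0,0,0,0,0,0], "xyz": [[0,0,-5],[0,0,0],[0,0,0],[0,0,0],[0,0,0],[0,0,0],[0,0,0],[0,0,0],[0,0,0]], "turn": [[0,0,0],[0,0,0],[0,0,0],[0,0,0],[0,0,0],[0,0,0],[0,0,0],[0,0,0],[0,0,0]], "newtons": 50}}

```text
time: 15.25
ee_pos: [0.4621, 0.3916, 0.0043]
orientation: [-1.57, -0.002, 0.209]
contact_force: [0.8, -0.4, -0.4]
finger_gap: 0.0213
```

```bash
python3 st.py
```

```text
t 15.25 p [462.1 391.6   4.3] q [-0.34  0.75 -0.55  1.79  0.55  0.75  0.6 ] F [ 0.8 -0.4 -0.4] M [ 0.12 -0.1   0.01] gap 21.3
jaw angle 102.0 approach [ 0.002  0.001 -1.   ]
level fix [-0.07  0.1   0.  ] jaw z tilt 0.05
```

Gripped (21.3 mm against a 22 mm handle). Lift straight up slowly at first, then check.

Emit:
{"api": "carry_out", "payload": {"gripper": [0,0,0,0,0,0,0,0], "xyz": [[0,0,10],[0,0,20],[0,0,30],[0,0,40],[0,0,40],[0,0,40],[0,0,20],[0,0,0]], "turn": [[0,0,0],[0,0,0],[0,0,0],[0,0,0],[0,0,0],[0,0,0],[0,0,0],[0,0,0]]}}

```text
time: 16.05
ee_pos: [0.458, 0.389, 0.2137]
orientation: [-1.573, 0.003, 0.211]
contact_force: [0.2, 0.8, -1.4]
finger_gap: 0.0215
```

```bash
python3 st.py;python3 - <<'E'
from h import *
grab("side","pics/s4.png");grab("top","pics/t4.png");grab("wrist","pics/w5.png")
a=cv2.imread("pics/s4.png")[60:260,150:350];b=cv2.imread("pics/t4.png")[180:330,130:280]
cv2.imwrite("pics/c4.png",np.hstack([cv2.resize(a,(400,400)),cv2.convertScaleAbs(cv2.resize(b,(400,400)),alpha=1.6)]))
E
```

```text
t 16.05 p [458.  389.  213.7] q [-0.22  0.49 -0.71  1.68  0.35  1.11  0.75] F [ 0.2  0.8 -1.4] M [ 0.17 -0.16 -0.03] gap 21.5
jaw angle 102.1 approach [-0.003 -0.002 -1.   ]
level fix [ 0.14 -0.15  0.  ] jaw z tilt -0.1
```

View pics/c4.png

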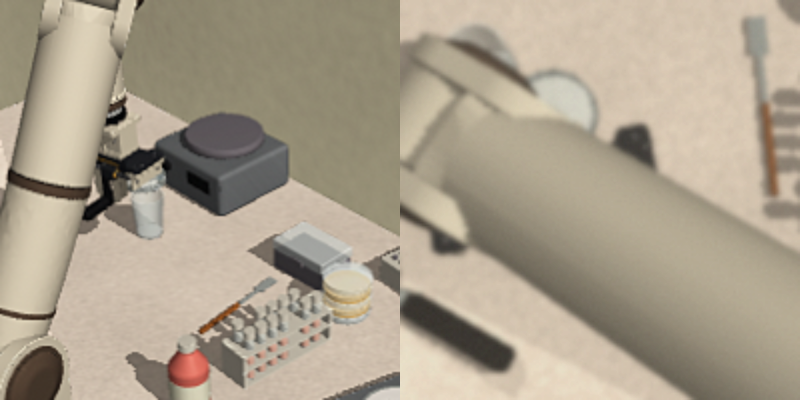

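View pics/w5.png

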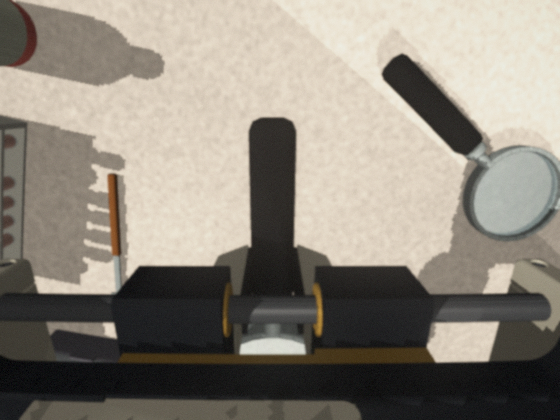

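```bash
cat >> h.py <<'E'
def magpose():
    s=get_state(); M=R.from_euler('xyz',s["orientation"]).as_matrix()
    # tool at grasp: roll -90, yaw 12 -> mag axes x=toolx, y=toolz, z=-tooly
    A=np.c_[M[:,0],M[:,2],-M[:,1]]
    return A, s["ee_pos"]+A@np.array([.0819,-.0002,-.0043])
E
python3 - <<'E'
from h import *
A,o=magpose(); print(A.round(3),o.round(4))
c=load("pics/w5.png")
X=np.array([[-.16,0,.019],[-.16,.011,.0095],[-.16,-.011,.0095],[-.16,0,0],[-.11,.011,.0095],[-.11,-.011,.0095]])
print(proj(c,o+X@A.T).round(1))
im=cv2.imread("pics/w5.png").astype(int).mean(2)
print(im[105:130,272].round()); r=im[150]; print(np.where(r[230:320]<60)[0][[0,-1]]+230); r=im[200]; print(np.where(r[230:320]<60)[0][[0,-1]]+230)
t=load("pics/t4.png"); th=np.linspace(0,2*np.pi,9)[:-1]
L=o+np.c_[.042*np.cos(th),.042*np.sin(th),0*th+.006]@A.T; print(proj(t,L).round(1).tolist(),proj(t,[o]))
E
```

```text
[[ 0.978 -0.21   0.008]
 [ 0.21   0.978  0.007]
 [-0.009 -0.005  1.   ]] [0.5364 0.4039 0.2039]
[[273.6 115.3]
 [297.4 114.6]
 [249.6 114.6]
 [273.4 113.9]
 [295.  216.8]
 [251.7 216.8]]
[209. 211. 211. 214. 210. 208. 205. 203. 203. 202. 203. 187. 130.  68.
  49.  46.  45.  47.  50.  47.  47.  47.  46.  45.  42.]
[250 294]
[252 293]
[[184.8, 206.9], [173.7, 214.0], [170.6, 226.5], [177.4, 237.2], [190.1, 239.6], [201.2, 232.4], [204.1, 219.8], [197.3, 209.3]] [[187.90104564 223.57390131]]
```

Emit:
{"api": "carry_out", "payload": {"gripper": [0,0,0,0,0,0,0,0,0,0], "xyz": [[0,-10,10],[0,-20,10],[0,-30,10],[0,-34,0],[0,-34,0],[0,-34,0],[0,-34,0],[0,-34,0],[0,-34,0],[0,-34,0]], "turn": [[0.1,-0.1,0],[0,0,-1],[0,0,-2],[0,0,-2],[0,0,-2],[0,0,-2],[0,0,-2],[0,0,-2],[0,0,-2],[0,0,-2]]}}

```text
time: 17.2
ee_pos: [0.4438, 0.0734, 0.2283]
orientation: [-1.579, 0.034, -0.09]
contact_force: [0.3, 0.6, -1.6]
finger_gap: 0.0215
```

```bash
python3 st.py
```

```text
t 17.2 p [443.8  73.4 228.3] q [ 0.33  0.17 -0.61  2.    0.11  1.04  1.16] F [ 0.3  0.6 -1.6] M [ 0.06 -0.22  0.01] gap 21.5
jaw angle 84.9 approach [-0.034 -0.005 -0.999]
level fix [ 0.28 -1.96  0.  ] jaw z tilt -0.45
```

Emit:
{"api": "carry_out", "payload": {"gripper": [0,0,0,0,0,0,0,0,0,0], "xyz": [[3,-34,0],[3,-34,0],[3,-34,0],[3,-34,0],[3,-34,0],[3,-34,0],[0,-25,0],[0,-10,0],[0,0,0],[0,0,0]], "turn": [[0.3,-1,-2],[0,-1,-2],[0,0,-2],[0,0,-2],[0,0,-2],[0,0,-2],[0,0,-2],[0,0,-1],[0,0,0],[0,0,0]]}}

```text
time: 18.2
ee_pos: [0.4484, -0.1826, 0.2205]
orientation: [-1.57, 0.019, -0.376]
contact_force: [0.3, 0.4, -1.5]
finger_gap: 0.0213
```

```bash
python3 st.py; python3 -c "
from h import *
A,o=magpose();print(A.round(3),o.round(4))"
```

```text
t 18.2 p [ 448.4 -182.6  220.5] q [ 0.66  0.21 -0.37  1.95  0.09  1.02  1.44] F [ 0.3  0.4 -1.5] M [ 0.09 -0.16 -0.  ] gap 21.3
jaw angle 68.5 approach [-0.018  0.007 -1.   ]
level fix [-0.42 -1.   -0.  ] jaw z tilt 0.02
[[ 0.93   0.367  0.018]
 [-0.367  0.93  -0.007]
 [-0.019  0.     1.   ]] [ 0.5244 -0.2128  0.2147]
```

Emit:
{"api": "carry_out", "payload": {"gripper": [0,0,0,0,0,0], "xyz": [[8,-5,-10],[8,-5,-20],[0,0,-30],[0,0,-10],[0,0,0],[0,0,0]], "turn": [[-0.4,-1,0],[0,0,0],[0,0,0],[0,0,0],[0,0,0],[0,0,0]]}}

```text
time: 18.8
ee_pos: [0.4674, -0.1819, 0.1506]
orientation: [-1.567, -0.002, -0.359]
contact_force: [-0.1, 0.1, -1.4]
finger_gap: 0.0212
```

```bash
python3 st.py; python3 -c "
from h import *
A,o=magpose();print(A.round(3),o.round(4))
for n in('side','top','wrist'):grab(n,'pics/%s6.png'%n)
a=cv2.imread('pics/side6.png')[190:330,280:460];b=cv2.imread('pics/top6.png')[185:290,350:490]
cv2.imwrite('pics/c6.png',np.vstack([cv2.resize(a,(385,300),interpolation=2),cv2.convertScaleAbs(cv2.resize(b,(400,300),interpolation=2)[:,:385],alpha=1.6)]))
th=np.linspace(0,2*np.pi,9)[:-1]
for n in('side','top'):
  c=load('pics/%s6.png'%n); print(n,proj(c,[o+A@[0,0,.006],[.541,-.2235,.065]]).round(1).tolist())
"
```

```text
t 18.8 p [ 467.4 -181.9  150.6] q [ 0.63  0.32 -0.36  1.99  0.14  0.85  1.4 ] F [-0.1  0.1 -1.4] M [ 0.06 -0.07 -0.01] gap 21.2
jaw angle 69.4 approach [ 0.003  0.003 -1.   ]
level fix [-0.18  0.18  0.  ] jaw z tilt 0.24
[[ 0.936  0.351 -0.003]
 [-0.351  0.936 -0.003]
 [ 0.002  0.004  1.   ]] [ 0.544  -0.2108  0.1465]
side [[350.1, 242.3], [350.5, 265.9]]
top [[427.7, 226.4], [421.5, 232.9]]
```

View pics/c6.png

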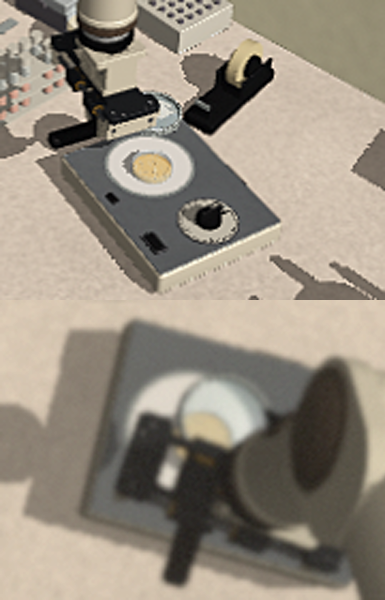

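View pics/wrist6.png

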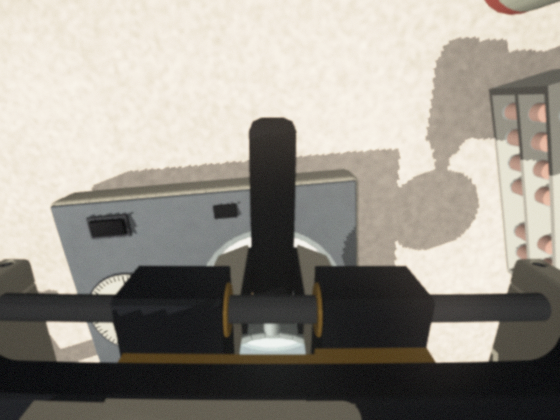

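```bash
python3 -c "
from h import *
A,o=magpose()
th=np.linspace(0,2*np.pi,73)
def draw(n,box,f,out):
  c=load('pics/%s6.png'%n); im=cv2.imread('pics/%s6.png'%n); x0,y0,x1,y1=box
  a=cv2.resize(im[y0:y1,x0:x1],None,fx=f,fy=f,interpolation=2); a=cv2.convertScaleAbs(a,alpha=1.4)
  def pl(X,col):
    p=((proj(c,X)-[x0,y0]+.5)*f); cv2.polylines(a,[p.astype(np.int32).reshape(-1,1,2)],False,col,1)
  for z in(0,.012): pl(o+np.c_[.042*np.cos(th),.042*np.sin(th),0*th+z]@A.T,(0,0,255))
  for z in(.05,.065): pl(np.c_[.541+.03*np.cos(th),-.2235+.03*np.sin(th),0*th+z],(0,255,0))
  cv2.imwrite(out,a)
draw('side',(310,210,400,300),7,'pics/os6.png'); draw('top',(385,195,465,260),8,'pics/ot6.png')
"
```

```text
(no output)
```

View pics/os6.png

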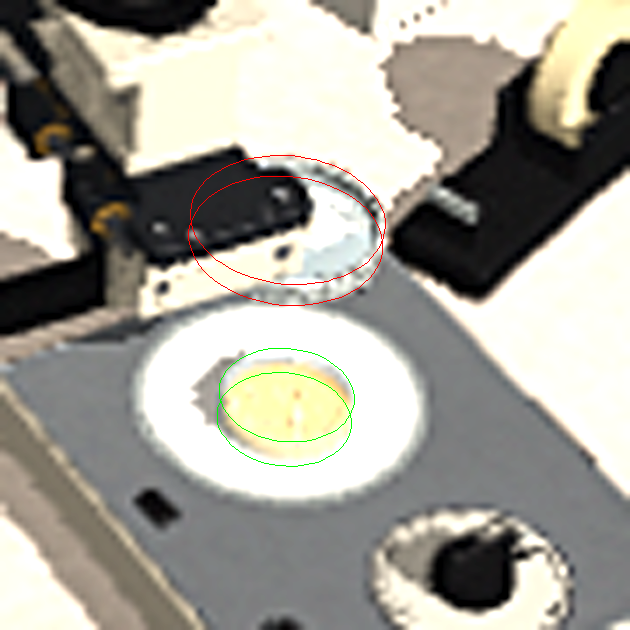

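View pics/ot6.png

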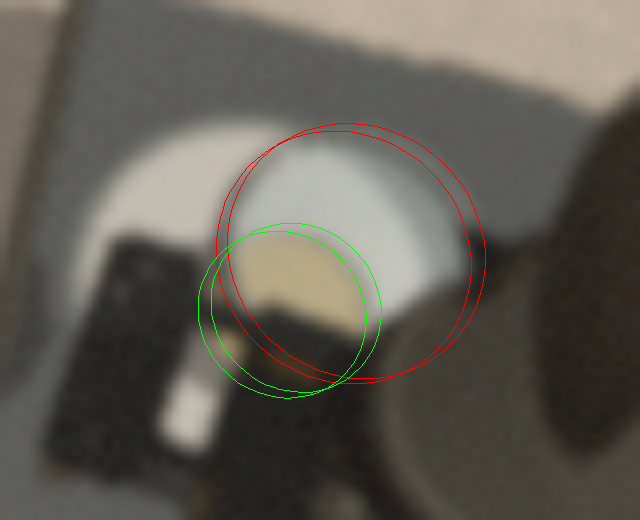

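```bash
python3 -c "
from h import *
def gel(f,box):
  c=load(f);im=cv2.imread(f);h=cv2.cvtColor(im,cv2.COLOR_BGR2HSV);x0,y0,x1,y1=box
  m=((h[:,:,1]>60)&(h[:,:,0]>10)&(h[:,:,0]<35)&(h[:,:,2]>70)).astype(np.uint8);q=np.zeros_like(m);q[y0:y1,x0:x1]=m[y0:y1,x0:x1]
  k=max(cv2.findContours(q,0,1)[0],key=cv2.contourArea);e=cv2.fitEllipse(cv2.convexHull(k));
  return c,e[0],e[1]
S=[('pics/side6.png',(338,255,365,285)),('pics/side0.png',(338,255,365,285)),('pics/top0.png',(405,220,435,250)),('pics/w2.png',(110,10,225,130)),('pics/w3.png',(350,180,460,268)),('pics/w1.png',(140,0,210,85))]
AA=np.zeros((3,3));bb=np.zeros(3);rs=[]
for f,b in S:
  c,p,ax=gel(f,b);o,d=ray(c,[p]);d=d[0]/np.linalg.norm(d[0]);Q=np.eye(3)-np.outer(d,d);AA+=Q;bb+=Q@o;rs.append((f,o,Q,p))
  print(f,np.round(p,1),np.round(ax,1),plane(c,[p],.056)[0].round(4))
X=np.linalg.solve(AA,bb);print(X.round(4))
for f,o,Q,p in rs:print(f,(Q@(X-o)*1000).round(1))
"
```

```text
pics/side6.png [350.6 268. ] [12.9 18.2] [ 0.5414 -0.2244  0.056 ]
pics/side0.png [350.6 268. ] [12.9 18.2] [ 0.5414 -0.2244  0.056 ]
pics/top0.png [420.1 233.6] [19.  20.4] [ 0.5406 -0.2225  0.056 ]
pics/w2.png [167.6  67.5] [80.  88.4] [ 0.542  -0.2233  0.056 ]
pics/w3.png [403.4 232.7] [51.6 58.9] [ 0.5407 -0.2242  0.056 ]
pics/w1.png [176.2  41.4] [53.8 60.7] [ 0.5421 -0.2241  0.056 ]
[ 0.5418 -0.2235  0.0547]
pics/side6.png [-0.5  0.3 -0.2]
pics/side0.png [-0.5  0.3 -0.2]
pics/top0.png [ 1.  -0.5  0.3]
pics/w2.png [ 0.  -0.5 -0.1]
pics/w3.png [0.4 0.2 0.3]
pics/w1.png [-0.4  0.2  0.1]
```

Emit:
{"api": "carry_out", "payload": {"gripper": [0,0,0,0,0,0], "xyz": [[-2,-12,0],[0,0,-10],[0,0,-20],[0,0,-10],[0,0,0],[0,0,0]], "turn": [[-0.2,0.2,0],[0,0,0],[0,0,0],[0,0,0],[0,0,0],[0,0,0]]}}

```text
time: 19.55
ee_pos: [0.4671, -0.1989, 0.1117]
orientation: [-1.574, -0.007, -0.363]
contact_force: [0.3, 0.3, -0.6]
finger_gap: 0.0216
```

```bash
python3 st.py; python3 -c "
from h import *
A,o=magpose();print(A[2].round(3),o.round(4), 'shift',((np.array([.5416,-.2236,.0802])-o)*1000).round(1))"
```

```text
t 19.55 p [ 467.1 -198.9  111.7] q [ 0.63  0.39 -0.33  2.01  0.19  0.76  1.39] F [ 0.3  0.3 -0.6] M [ 0.09 -0.11 -0.01] gap 21.6
jaw angle 69.2 approach [ 0.006 -0.005 -1.   ]
level fix [0.29 0.34 0.  ] jaw z tilt -0.16
[ 0.007 -0.003  1.   ] [ 0.5436 -0.2282  0.108 ] shift [ -2.    4.6 -27.8]
```

Emit:
{"api": "carry_out", "payload": {"gripper": [0,0,0,0,0,0], "xyz": [[-2,4.5,0],[0,0,-8],[0,0,-8],[0,0,0],[0,0,0],[0,0,0]], "turn": [[0.3,0.3,0],[0,0,0],[0,0,0],[0,0,0],[0,0,0],[0,0,0]]}}

```text
time: 20.15
ee_pos: [0.466, -0.1939, 0.0956]
orientation: [-1.57, -0.002, -0.363]
contact_force: [-0.1, -0.5, -0.9]
finger_gap: 0.0215
```

```bash
python3 st.py; python3 -c "
from h import *
A,o=magpose();print(A[2].round(3),o.round(4), 'shift',((np.array([.5416,-.2236,.0802])-o)*1000).round(1))"
```

```text
t 20.15 p [ 466.  -193.9   95.6] q [ 0.62  0.41 -0.33  2.02  0.2   0.73  1.38] F [-0.1 -0.5 -0.9] M [ 0.05 -0.11  0.05] gap 21.5
jaw angle 69.2 approach [ 0.002 -0.    -1.   ]
level fix [0.01 0.12 0.  ] jaw z tilt 0.03
[0.002 0.001 1.   ] [ 0.5425 -0.2232  0.0915] shift [ -0.9  -0.4 -11.3]
```

Before the last 11 mm, check the lens level and height in the pictures.

```bash
cat > ov.py <<'E'
from h import *
import sys
t=sys.argv[1]; A,o=magpose(); th=np.linspace(0,2*np.pi,73); out=[]
for n,box,f in(('side',(315,215,395,290),5),('top',(385,195,465,270),5)):
  c=grab(n,f'pics/{n}{t}.png'); im=cv2.imread(f'pics/{n}{t}.png'); x0,y0,x1,y1=box
  a=cv2.resize(im[y0:y1,x0:x1],None,fx=f,fy=f,interpolation=2); a=cv2.convertScaleAbs(a,alpha=1.1 if n=='side' else 1.5); raw=a.copy()
  def pl(X,col):
    p=((proj(c,X)-[x0,y0]+.5)*f); cv2.polylines(a,[p.astype(np.int32).reshape(-1,1,2)],False,col,1)
  for z in(0,.012): pl(o+np.c_[.042*np.cos(th),.042*np.sin(th),0*th+z]@A.T,(0,0,255))
  pl(np.c_[.5416+.03*np.cos(th),-.2236+.03*np.sin(th),0*th+.065],(0,255,0))
  out.append(np.vstack([raw[:300],a[:300]]))
cv2.imwrite(f'pics/ov{t}.png',np.hstack(out))
E
python3 ov.py 7
```

```text
(no output)
```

View pics/ov7.png

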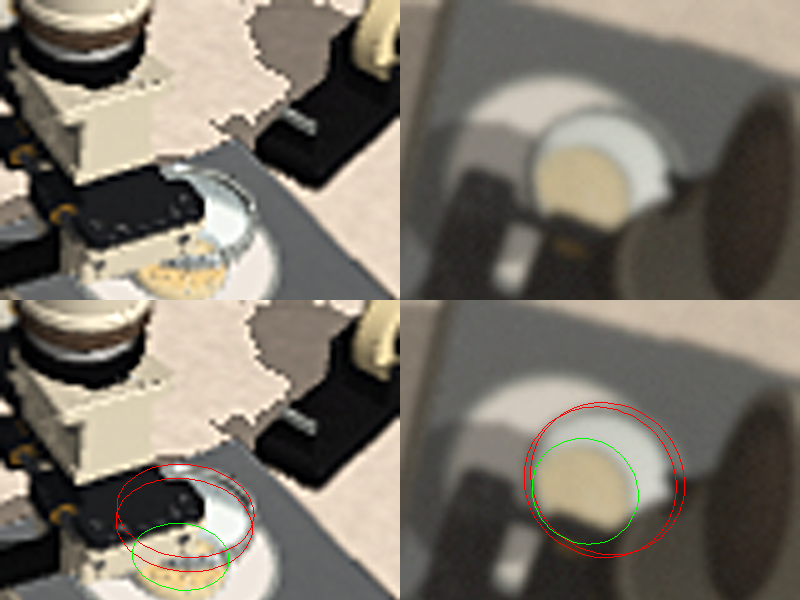

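Emit:
{"api": "carry_out", "payload": {"gripper": [0,0,0,0,0,0], "xyz": [[-1,-0.4,-6],[0,0,-5],[0,0,0],[0,0,0],[0,0,0],[0,0,0]], "turn": [[0,0.1,0],[0,0,0],[0,0,0],[0,0,0],[0,0,0],[0,0,0]]}}

```text
time: 20.85
ee_pos: [0.4651, -0.1946, 0.0839]
orientation: [-1.571, -0.001, -0.363]
contact_force: [1.5, 0.0, -1.1]
finger_gap: 0.0215
```

```bash
python3 st.py; python3 ov.py 8; python3 -c "
from h import *
A,o=magpose();print(A[2].round(3),o.round(4), 'shift',((np.array([.5416,-.2236,.0802])-o)*1000).round(1))
c=grab('wrist','pics/w8.png')
for f in('pics/w5.png','pics/wrist6.png','pics/w8.png'):
  im=cv2.imread(f).astype(int).mean(2); r=im[100:130,272]; i=np.argmax(r<90); print(f,'end',100+i,[ (lambda w:(w[0]+235,w[-1]+235))(np.where(im[y,235:310]<60)[0]) for y in(140,170,200)])
"
```

```text
t 20.85 p [ 465.1 -194.6   83.9] q [ 0.61  0.43 -0.32  2.03  0.21  0.71  1.37] F [ 1.5  0.  -1.1] M [ 0.08 -0.11  0.04] gap 21.5
jaw angle 69.2 approach [ 0.001 -0.001 -1.   ]
level fix [0.03 0.05 0.  ] jaw z tilt -0.01
[ 0.001 -0.     1.   ] [ 0.5417 -0.2239  0.0798] shift [-0.1  0.3  0.4]
pics/w5.png end 118 [(np.int64(250), np.int64(294)), (np.int64(251), np.int64(293)), (np.int64(252), np.int64(293))]
pics/wrist6.png end 118 [(np.int64(251), np.int64(294)), (np.int64(250), np.int64(294)), (np.int64(251), np.int64(293))]
pics/w8.png end 118 [(np.int64(251), np.int64(293)), (np.int64(251), np.int64(293)), (np.int64(250), np.int64(294))]
```

View pics/ov8.png

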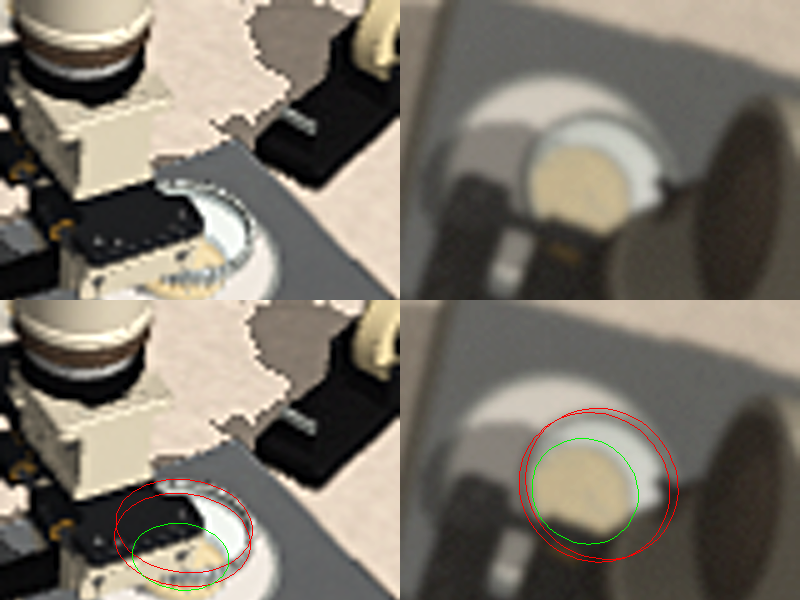

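View pics/w8.png

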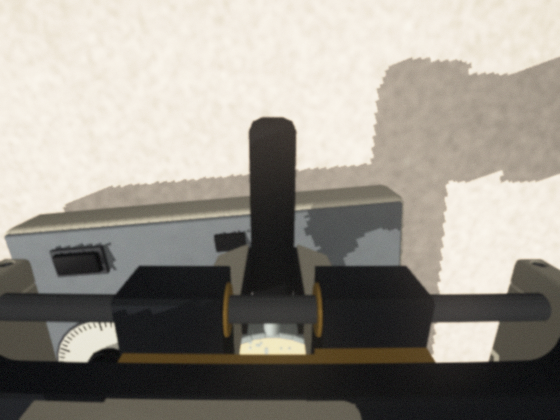

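View pics/side8.png

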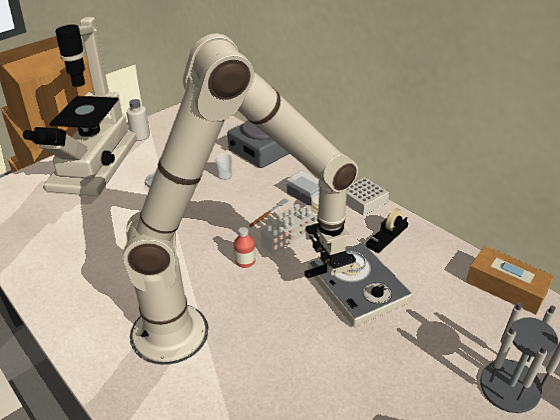

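The lens sits over the dish: centre (0.5417,-0.2239) against the dish at (0.5416,-0.2236), underside at 79.8 mm. It is level, the handle hasn't moved in the jaws, and nothing else is disturbed. Handing in.

```bash
python3 st.py; python3 -c "
from h import *
print(get_state()['dq'].round(4)); print(sign_off())"
```

```text
t 21.0 p [ 465.2 -194.7   84. ] q [ 0.61  0.43 -0.32  2.03  0.21  0.71  1.37] F [-0.2  0.4 -1.3] M [ 0.1  -0.08  0.01] gap 21.3
jaw angle 69.2 approach [ 0.001 -0.001 -1.   ]
level fix [0.03 0.06 0.  ] jaw z tilt -0.01
[-0.0008 -0.002   0.0008 -0.0004  0.0018  0.0008 -0.0001]
the job is handed in; nothing more can be done
None
```

I turned the tally pointer anticlockwise to its zero stop, then carried the 84 mm magnifier by its handle over the rack. I handed in at 21 s with it held still over the open dish.

- **Tally:** I felt the stop as a rise in torque to about 0.4 N m. A picture after release put the pointer at -14° to -17°, against an expected -15.5°, on the zero tick.
- **Magnifier:** From the arm's pose, the lens centre is within about 0.5 mm of the dish centre found from several views. The underside is about 15 mm above the rim, and the tool is level to 0.1°.
- **Grip:** The handle looks the same in the wrist camera as just after the lift, so I saw no slip. Tilt of the lens itself could only be checked to about 1.5° in the side and top views.
- **Surroundings:** In the last side picture everything stands where it did, and no unexpected contact force showed in the readings.
- **Mistake on the way:** My first turn of the wrist above the knob went the wrong way and came close to the last joint's limit (-2.56 of -2.57). I turned back before touching anything.

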